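# Press a lens barrel into a sprung V-cradle for its test

## Robot

A 6-joint arm with a two-finger parallel gripper is mounted at the origin on the work surface. World frame = base frame: x ahead of the robot, y to its left, z up, the work surface at z = 0. Lengths are in m, angles in rad, forces in N, time in s.
With the tool pointing down it reaches from about 0.35 to 0.775 m from the base axis. Payload 7.3 kg.
Tool frame: the origin (TCP) lies at the very end of the fingers, on their centre line; the grasp point (between the pads) lies 19 mm behind it; z points along the fingers, y is the direction in which the jaws open and shut (so a half turn about z gives the same grasp; the last joint's range is limited). The gripper opens to 92 mm and grips with 3 to 60 N. Pads are 19 mm wide; open, the fingers measure 130 mm over their backs; the gripper's body (75 mm by 190 mm) begins 47 mm behind the grasp point.
Start: joints at [1.104, 0.342, 1.524, -0, 1.275, -0.146], TCP at [0.166, 0.498, 0.227] pointing down, gripper open.
Joint ranges: [-2.53, 2.53], [-0.77, 2.02], [0.04, 2.7], [-1, 4.14], [0.28, 2.66], [-3.11, 3.11]. Speed limits (rad/s): [2.57, 2.57, 3.14, 3.14, 3.14, 3.14].

## Interface

Orientations are given as [roll, pitch, yaw] about the fixed x, y, z axes, in that order (R = Rz(yaw) Ry(pitch) Rx(roll)).
In Python, from cell import observe, read_camera, camera_info, hand_in gives the robot as it stands.
- The arm moves only by the tool jog_arm, never from a script. Its argument "rows" is one flat list of numbers, 5 for each row, row after row: the finger opening in mm, from 0 to 91.8, then the shift along the tool's x, y, z in mm, then the turn about the tool's z in degrees. In form: [gripper, tx, ty, tz, roll, gripper, tx, ty, tz, roll, ...]. A call has 1 to 20 rows; each row shifts and turns the commanded pose from where the row before left it, along the tool's axes as they then stand; what a row does not reach is not made up. A row lasts 1/10 s, in which the tool goes at most 50 mm and 8.59 degrees, less where a joint would pass 70% of its speed; a pose out of reach is approached as far as the arm can. A call with a gripper value outside its range is refused whole. The fingers move at their own pace and stop on an object; "grip_force" is the grip in N (left out, the last holds). Time passes only in rows, so rows that do not move let the fingers close. It gives the time, the measured TCP pose, the force and the opening at its end, in the units of the state.
- observe(): the state, without advancing time (a new reading comes with each control period).
- read_camera(name): name is "scene" or "top" or "wrist"; returns (picture, depth): 384x512x3 uint8, red, green, blue; 384x512 float32, m along the optical axis (not along the pixel's ray), 0 where there is no reading.
- camera_info(name): a dict with "fx", "fy", "cx", "cy" (pixels), "extrinsics" (4x4, takes a point from camera to world coordinates); the wrist camera has in their place "tool_from_camera" (4x4, takes a point from camera to tool coordinates, whose origin is the TCP and whose axes are the flange's). Camera axes: x right, y up, looking along -z (the intrinsics and any distortion apply to the point x, -y, -z); pixel columns grow to the right and rows downward; lengths in m; the calibration is good to about 2 mm. A picture is of the moment at which its call begins: read the wrist's pose just before it. camera_info takes no time and is no camera call.
- hand_in(): hands the job in, once; it reports no verdict.
The state is a dict: "time": time; "qpos": joint angles; "qvel": joint speeds; "joint_efforts": joint torques, N m; "tool_pos": TCP position; "tool_rot": TCP orientation; "contact_force": force on the tool from outside, world axes, zero at the start; "torque": the same for the moment, N m; "opening": finger opening in m.
Only numpy, scipy, OpenCV 4.12 (cv2) and the standard library are available. Lean on these libraries where they do the work, as an engineer would, in place of code of your own. Each camera call takes 0.05 s, during which the arm holds its last target. There are 200 camera calls.

## Task

Take the cover off the test fixture and lay it flat, plate down, in the middle of the rubber mat. Then take the lens barrel from its rest, seat it lengthwise and centred in the fixture's V-cradle (either way round) so that it bears on both sides of the V, and press it gently down until the sprung cradle has sunk at least half of its travel. Finish while your fingers are still holding it pressed down like that, and leave everything else on the table where it is.

Things in the scene. Friction and masses are not known exactly. Their poses are not given: they have to be found in the camera images.
- fixture: test fixture, fixed to the table: a grey base 110 x 205 mm and 28 mm high, carrying the V-cradle, with a black sensor head (70 x 24 mm, its top 92 mm above the table) at its +y end, 86 to 110 mm from the origin. Origin on the table top under the middle of the cradle; z up; the V-groove runs along its y axis.
- cradle (a joint): how far the sprung cradle has sunk straight down, in m: 0 = up (start), 0.010 = bottom stop. The spring pushes up with 5 N at 0 and 15 N at 0.010 (1 N per mm), so the cover or the lens alone does not sink it. The cradle: two aluminium V-blocks (90 degree V) joined by a bridge, centred 40 mm either side of the seat point along y, each 24 mm long (y), 52 mm wide (x), tops 5.6 mm below the seat point.
- seat (a point): where the middle of the barrel's axis lies when seated; moves with the cradle; 78.6 mm above the table with the cradle up. y along the V-groove, z up. The 56 mm gap between the two V-blocks leaves fingers room beside the barrel: there only a bridge 30 mm wide (x), its top 28.6 mm below this point, and the fixture base, 50.6 mm below.
- cover: white plastic cover, 100 g, lying on top of the V-blocks at the start: a flat plate 64 (x) x 112 (y) x 5 mm with an upright grip rib on its middle, 12 mm thick (x), 60 mm long (y), its top 41 mm above the underside. Origin at the centre of the plate's underside, z up; 73 mm above the table at the start.
- mat: thin black rubber mat flat on the table, 140 (x) x 180 (y) x 3 mm, fixed. Origin at the centre of its underside.
- rest: fixed wooden rest on which the lens barrel lies at the start: base plate 70 x 120 x 4 mm, with two cork saddles centred 42 mm either side of the middle along y, each 16 mm long and 44 mm wide, lips up to 28 mm above the table. Origin at the centre of its underside; the barrel lies along its y axis. It may stand left or right of the fixture, the mat on the other side.
- lens: the lens barrel: a plain dark metal cylinder, 32 mm diameter, 116 mm long, about 180 g (125 to 250 g), with glass at both ends, alike both ways round. Origin at its middle on its axis; its y axis is the axis of the cylinder. It lies level on the rest, its axis 36 mm above the table.
- short_lens: bystander: short fat lens, 44 mm diameter, 45 mm tall, standing. Origin at the underside.
- board: bystander: small circuit board 50 x 80 mm, up to 12 mm high, lying flat. Origin at the underside.
- meter: bystander: hand meter 130 x 72 x 34 mm with a dial on top (42 mm high), lying. Origin at the underside.
- jar: bystander: clear jar, 48 mm diameter, 60 mm tall. Origin at the underside.
- tape: bystander: cardboard-coloured roll of tape, 80 mm diameter, 24 mm high, lying flat. Origin at the underside.
- gauge: bystander: steel gauge pin, 26 mm diameter, 50 mm tall, standing. Origin at the underside.
- driver: bystander: screwdriver lying beyond the fixture, about 0.2 m long. Origin at its underside.
Mind the look-alikes: they are no part of the job. Of the things like the lens, leave any that is orange; of the rest the smaller one is meant.

How it is judged:
On the way, in this order (a step that is already met when the one before it is completed fails the run):
1. the cover lies flat on the mat and is let go (horizontal distance between cover and mat below 0.05 m and height (world z) of cover below 0.007 m and angle between cover's own z axis and vertical below 0.1 rad and contact force between cover and the fingers below 0.1 N), for 0.2 s.
2. the lens barrel is seated in the V of the cradle (x of lens in the frame of seat between -0.003 and 0.003 m and y of lens in the frame of seat between -0.015 and 0.015 m and z of lens in the frame of seat between -0.003 and 0.003 m and angle between the y axis of lens and the y axis of seat, either way round below 0.05 rad), for 0.1 s.
At the end, for the whole second after the job is handed in: Cover flat on the mat, released, within 50 mm of its middle. Barrel within 3 mm of the seat point across and in height, 15 mm along the V, 0.05 rad of the groove; fingers hold it pressed: cradle sunk over 4 mm, over 0.5 N on each V side, at rest (all of step 1 and all of step 2 and value of joint cradle above 0.004 m and (contact force between lens and cradle_c0 above 0.5 N or contact force between lens and cradle_c1 above 0.5 N) and (contact force between lens and cradle_c2 above 0.5 N or contact force between lens and cradle_c3 above 0.5 N) and contact force between lens and the fingers above 2 N and linear speed of lens below 0.02 m/s); the arm keeps its last pose, push and grip.
It fails at once if the lens barrel is pressed too hard (over 60 N on the cradle) (contact force between lens and fixture above 60 N).
It fails at once if a bystander is moved more than 30 mm (distance of any of short_lens, board, meter, jar, tape, gauge, driver from where it was at the start of the episode above 0.03 m).
It also fails if it takes over 64 s, if anything falls off the work surface, if the arm or the gripper's body presses on something with over 40 N, if the wrist force passes 120 N, or if a joint passes its speed limit or range.

## Working session

There is one attempt and no reset: what is moved stays moved. The work goes in short steps, Python scripts to look and compute and a tool call to move; the robot and the scene stay as the last step left them, time stands still between calls to the robot, and variables do not carry over. Pictures are saved under pics/ and viewed, about 8 in all and at most 12, crops included, and the job is handed in when it is done.

Besides the shell and the picture viewer there is one more tool, called after "Call:" in YAML: its name, and indented under it one key for each argument. jog_arm: Moves the arm, as the interface text tells. Its arguments: {"type":"object","properties":{"rows":{"type":"array","items":{"type":"number"}},"grip_force":{"type":"number"}},"required":["rows"]}

```bash
ls; mkdir -p pics; cat > h.py <<'E'
import numpy as np, cv2
from cell import *
from scipy.spatial.transform import Rotation as R
def T_tool(s):
    T=np.eye(4); T[:3,:3]=R.from_euler('xyz',s['tool_rot']).as_matrix(); T[:3,3]=s['tool_pos']; return T
def look(name):
    s=observe(); p,d=read_camera(name); i=camera_info(name)
    E=np.array(i['extrinsics']) if 'extrinsics' in i else T_tool(s)@np.array(i['tool_from_camera'])
    return p,d,i,E
def cloud(d,i,E):
    v,u=np.mgrid[:d.shape[0],:d.shape[1]]
    P=np.stack([(u-i['cx'])/i['fx']*d,-(v-i['cy'])/i['fy']*d,-d],-1)
    return P@E[:3,:3].T+E[:3,3]
E
python3 - <<'E'
from h import *
print(observe())
for n in ('top','scene'):
    p,d,i,E=look(n); np.savez(n,p=p,d=d,E=E,P=cloud(d,i,E)); print(n,i)
    cv2.imwrite(f'pics/{n}0.png',cv2.resize(p[...,::-1],(800,600)))
E
```

```text
pics
{'time': 0.0, 'qpos': array([ 1.10398669e+00,  3.42733641e-01,  1.52500021e+00, -2.37888926e-05,
        1.27540079e+00, -1.45991404e-01]), 'qvel': array([-7.66244426e-05, -1.07472759e-03,  1.33542003e-03,  1.05642891e-03,
        2.94801102e-04, -1.74354254e-04]), 'joint_efforts': array([ 1.49166641e-03, -4.31238878e+01, -2.44227934e+01,  7.19159818e-02,
        5.57240762e-02, -1.14369861e-04]), 'tool_pos': array([0.16535411, 0.49785714, 0.22604517]), 'tool_rot': array([-3.14006377e+00, -2.01810714e-04,  2.82078121e+00]), 'contact_force': array([ 0.54365636, -0.29633993,  0.20634567]), 'torque': array([0.04681   , 0.00987157, 0.00102943]), 'opening': 0.09181255908566274}
top {'fx': 427.3239011732296, 'fy': 427.3239011732296, 'cx': 266.9393076559904, 'cy': 189.3005552068393, 'extrinsics': array([[-0.01683159,  0.99401373, -0.10795088,  0.43746113],
       [-0.99980819, -0.01565102,  0.01177418,  0.01357335],
       [ 0.01001415,  0.10812836,  0.9940865 ,  1.28427426],
       [ 0.        ,  0.        ,  0.        ,  1.        ]])}
scene {'fx': 383.2691574760046, 'fy': 383.2691574760046, 'cx': 260.6602766045215, 'cy': 196.62535160240677, 'extrinsics': array([[ 0.69161715, -0.36045834,  0.62588778,  1.08904846],
       [ 0.72224776,  0.35102134, -0.59593808, -0.5026222 ],
       [-0.00488911,  0.86420704,  0.50311261,  0.52618414],
       [ 0.        ,  0.        ,  0.        ,  1.        ]])}
```

View pics/top0.png

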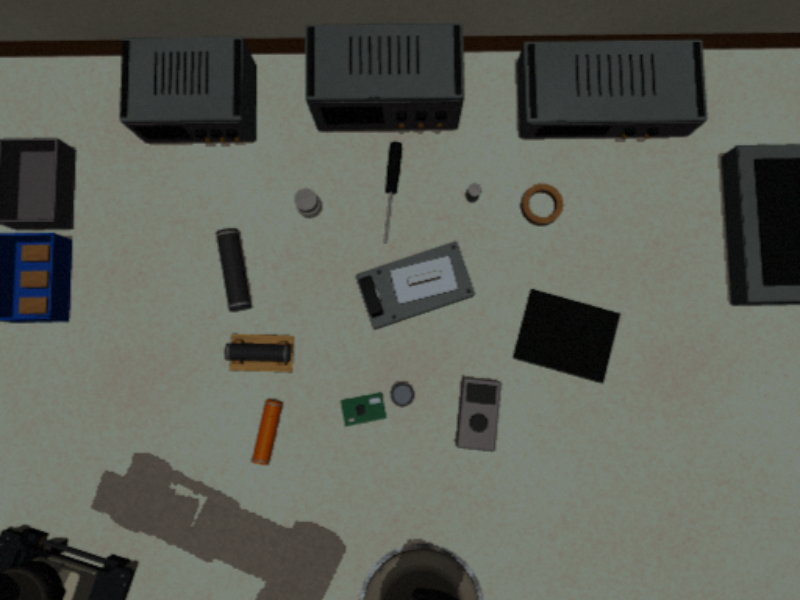

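View pics/scene0.png

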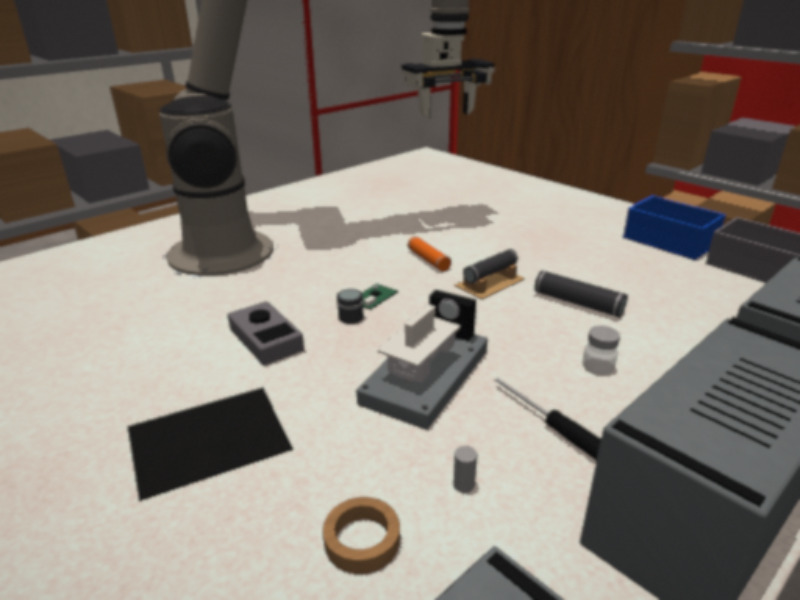

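The top picture shows three lookalikes for the lens. The dark barrel on the wooden rest is at (258,352), a larger dark cylinder at (233,270), and an orange one at (267,432). By the description I choose (258,352). The fixture and white cover are at (420,280) with the sensor head at its left end, and the mat is at (567,335).

```bash
python3 - <<'E'
from h import *
z=np.load('top.npz'); p,d,P,E=z['p'],z['d'],z['P'],z['E']; hsv=cv2.cvtColor(p,cv2.COLOR_RGB2HSV)
i=camera_info('top')
def onplane(u,v,h):
    r=E[:3,:3]@np.array([(u-i['cx'])/i['fx'],-(v-i['cy'])/i['fy'],-1]); return E[:3,3]+r*(h-E[2,3])/r[2]
def rect(name,mask,box,h):
    x0,y0,x1,y1=[int(b/1.5625) for b in box]; m=np.zeros(mask.shape,np.uint8); m[y0:y1,x0:x1]=mask[y0:y1,x0:x1]
    c=max(cv2.findContours(m,cv2.RETR_EXTERNAL,cv2.CHAIN_APPROX_NONE)[0],key=cv2.contourArea)
    W=np.array([onplane(u,v,h)[:2] for u,v in c[:,0]],np.float32)
    (cx,cy),(a,b),_=r=cv2.minAreaRect(W*1000); q=cv2.boxPoints(r)
    e=max((q[1]-q[0],q[2]-q[1]),key=np.linalg.norm)
    mm=np.zeros_like(m); cv2.drawContours(mm,[c],-1,1,-1); zz=P[...,2][(mm>0)&(d>0)]
    print(name,'c',round(cx,1),round(cy,1),'size',round(a,1),round(b,1),'longaxis deg',round(np.degrees(np.arctan2(e[1],e[0]))%180,1),'z',np.percentile(zz,[5,50,95]).round(4))
V=hsv[...,2]; S=hsv[...,1]
print('px cover',hsv[int(278/1.5625),int(405/1.5625)],'base',hsv[int(310/1.5625),int(390/1.5625)],'lens',hsv[225,165],'table',hsv[200,200],'mat',hsv[215,363])
rect('cover',(P[...,2]>.068)&(P[...,2]<.09)&(V>95),(375,240,475,320),.078)
rect('rib',(P[...,2]>.095),(385,240,470,320),.114)
rect('fixture',(V<135)&(P[...,2]>.015),(350,230,480,335),.028)
rect('head',(V<60)&(P[...,2]>.06),(350,260,400,330),.092)
rect('mat',V<50,(500,280,630,390),.003)
rect('lens',(P[...,2]>.032),(215,320,310,385),.036)
rect('lensdark',(V<75),(215,320,310,385),.036)
rect('rest',(S>80)|(P[...,2]>.015),(215,320,310,385),.004)
rect('bigdark',(V<75),(205,220,260,320),.02)
rect('table',V>0,(600,450,700,550),0)
# close crop
c=p[120:260,130:320,::-1]; cv2.imwrite('pics/crop.png',cv2.resize(c,None,fx=4,fy=4,interpolation=cv2.INTER_CUBIC))
E
```

```text
px cover [101  26 136] base [84 19 66] lens [150   9  30] table [ 35  24 126] mat [75 57  9]
cover c 598.7 -11.7 size 63.2 110.5 longaxis deg 103.5 z [0.0736 0.0775 0.1134]
rib c 597.5 -11.4 size 13.9 59.7 longaxis deg 104.5 z [0.1023 0.1123 0.1163]
fixture c 594.8 2.0 size 112.8 207.2 longaxis deg 107.8 z [0.0233 0.0301 0.0941]
head c 569.3 83.0 size 71.5 27.4 longaxis deg 17.8 z [0.084  0.0904 0.0947]
mat c 496.2 -286.5 size 177.5 138.0 longaxis deg 73.4 z [-0.0025  0.0016  0.0057]
lens c 472.0 300.9 size 119.4 31.9 longaxis deg 89.0 z [0.0397 0.0482 0.0536]
lensdark c 473.6 295.5 size 125.1 43.5 longaxis deg 87.1 z [0.0037 0.0473 0.0534]
rest c 472.9 303.8 size 131.3 68.3 longaxis deg 89.0 z [0.0002 0.0256 0.0522]
bigdark c 632.7 347.6 size 160.9 45.3 longaxis deg 10.1 z [0.0003 0.0375 0.0438]
table c 186.3 -432.2 size 192.0 180.3 longaxis deg 88.9 z [-0.0056 -0.0015  0.0029]
```

View pics/crop.png

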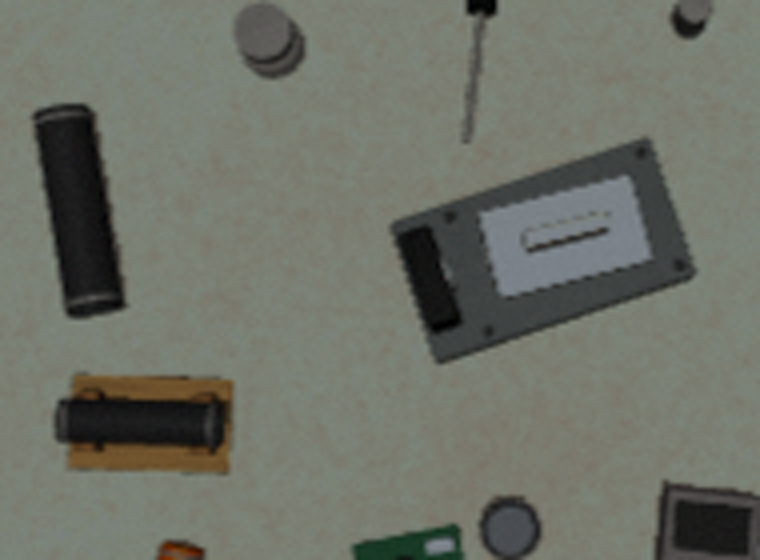

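The crop confirms the choice. The barrel on its wooden rest (crop 140,422) is clearly smaller than the loose dark cylinder (80,210), and the orange one is separate (180,550). First I turn the tool to the cover's direction.

Call:
jog_arm:
  rows: [91.8,0,0,0,8.3,91.8,0,0,0,8.3,91.8,0,0,0,8.3,91.8,0,0,0,8.3,91.8,0,0,0,8.3,91.8,0,0,0,8.3,91.8,0,0,0,7.8,91.8,0,0,0,0]

```text
time: 0.9
tool_pos: [0.1654, 0.498, 0.2264]
tool_rot: [-3.141, 0.001, 1.814]
contact_force: [-0.5, 0.3, -0.4]
opening: 0.0917
```

```bash
cat >> h.py <<'E'
def go(x,y,z,s=None):
    "shift in tool mm from measured TCP to world mm target"
    s=s or observe(); T=T_tool(s); dw=np.array([x,y,z])/1000-T[:3,3]
    print('TCP',(T[:3,3]*1000).round(1),'yaw',np.degrees(s['tool_rot'][2]).round(2),'F',np.round(s['contact_force'],1),'t',round(s['time'],2),'open',round(s['opening']*1000,1))
    print('tool shift mm',(T[:3,:3].T@dw*1000).round(1))
E
python3 - <<'E'
from h import *
go(598,-11.5,226)
print(camera_info('wrist'))
E
```

```text
TCP [165.4 498.  226.4] yaw 103.95 F [-0.5  0.3 -0.4] t 0.9 open 91.7
tool shift mm [-5.988e+02  2.970e+02  5.000e-01]
{'fx': 312.168676182331, 'fy': 312.168676182331, 'cx': 257.69152275985516, 'cy': 187.52000324709746, 'tool_from_camera': array([[-2.26182323e-04,  9.61049846e-01,  2.76375003e-01,
         7.35285798e-02],
       [ 9.99999482e-01, -5.67981620e-05,  1.01589531e-03,
         6.34890879e-04],
       [ 9.92023627e-04,  2.76375090e-01, -9.61049336e-01,
        -1.58157554e-01],
       [ 0.00000000e+00,  0.00000000e+00,  0.00000000e+00,
         1.00000000e+00]])}
```

Call:
jog_arm:
  rows: [91.8,-40,19.8,0,0,91.8,-40,19.8,0,0,91.8,-40,19.8,0,0,91.8,-40,19.8,0,0,91.8,-40,19.8,0,0,91.8,-40,19.8,0,0,91.8,-40,19.8,0,0,91.8,-40,19.8,0,0,91.8,-40,19.8,0,0,91.8,-40,19.8,0,0,91.8,-40,19.8,0,0,91.8,-40,19.8,0,0,91.8,-40,19.8,0,0,91.8,-40,19.8,0,0,91.8,-40,19.8,0,0,91.8,0,0,0,0,91.8,0,0,0,0,91.8,0,0,0,0]

```text
time: 2.7
tool_pos: [0.5983, -0.0111, 0.2265]
tool_rot: [-3.141, -0.001, 1.818]
contact_force: [0.4, 1.0, -0.2]
opening: 0.0919
```

```bash
cat >> h.py <<'E'
def onplane(u,v,h,i,E):
    r=E[:3,:3]@np.array([(u-i['cx'])/i['fx'],-(v-i['cy'])/i['fy'],-1]); return E[:3,3]+r*(h-E[2,3])/r[2]
def rect(name,m,h,i,E):
    m=m.astype(np.uint8)
    c=max(cv2.findContours(m,cv2.RETR_EXTERNAL,cv2.CHAIN_APPROX_NONE)[0],key=cv2.contourArea)
    W=np.array([onplane(u,v,h,i,E)[:2] for u,v in c[:,0]],np.float32)
    (cx,cy),(a,b),_=r=cv2.minAreaRect(W*1000); q=cv2.boxPoints(r)
    e=max((q[1]-q[0],q[2]-q[1]),key=np.linalg.norm)
    print(name,'c',round(cx,1),round(cy,1),'size',round(a,1),round(b,1),'deg',round(np.degrees(np.arctan2(e[1],e[0]))%180,2),'px',c[:,0].min(0),c[:,0].max(0))
E
python3 - <<'E'
from h import *
go(598,-11.5,226)
p,d,i,E=look('wrist'); P=cloud(d,i,E); np.savez('w1',p=p,d=d,E=E,P=P); Z=P[...,2]
near=np.hypot(P[...,0]-.598,P[...,1]+.0115)<.15
rect('rib',(Z>.105)&(Z<.125)&near,.114,i,E)
rect('plate+',(Z>.07)&(Z<.085)&near&(np.hypot(P[...,0]-.598,P[...,1]+.0115)<.075),.078,i,E)
rect('base',(Z>.018)&near,.028,i,E)
cv2.imwrite('pics/w1.png',p[...,::-1])
E
```

```text
TCP [598.3 -11.1 226.5] yaw 104.15 F [ 0.4  1.  -0.2] t 2.7 open 91.9
tool shift mm [-0.3 -0.4  0.5]
rib c 601.0 -14.2 size 11.6 60.0 deg 103.9 px [253 154] [266 218]
plate+ c 600.7 -14.7 size 63.8 112.9 deg 103.54 px [227 121] [292 229]
base c 642.5 -202.9 size 740.4 253.4 deg 14.25 px [  0 220] [511 383]
```

View pics/w1.png

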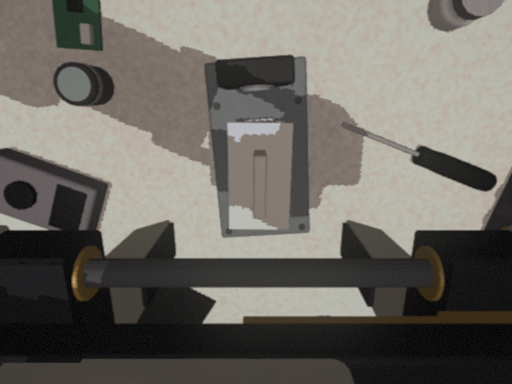

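The wrist view shows the cover with its rib at pixel (260,186) between the open fingers, in line with the tool. The measured sizes match the ones given. Next I descend and grip the rib.

Call:
jog_arm:
  rows: [91.8,-3.3,1.4,30,0,91.8,0,0,30,0,91.8,0,0,25,0,91.8,0,0,20,0,91.8,0,0,20,0,91.8,0,0,16,0,91.8,0,0,0,0,6,0,0,0,0,6,0,0,0,0,6,0,0,0,0,6,0,0,0,0,6,0,0,0,0,6,0,0,0,0,6,0,0,0,0,6,0,0,0,0]
  grip_force: 20

```text
time: 4.25
tool_pos: [0.6012, -0.0148, 0.0857]
tool_rot: [-3.142, -0.0, 1.815]
contact_force: [0.1, 0.4, 0.3]
opening: 0.0324
```

Call:
jog_arm:
  rows: [6,0,0,0,0,6,0,0,0,0,6,0,0,0,0,6,0,0,0,0,6,0,0,0,0,6,0,0,-5,0,6,0,0,-10,0,6,0,0,-20,0,6,0,0,-25,0,6,0,0,0,0,6,0,0,0,0]

```text
time: 5.35
tool_pos: [0.6014, -0.0148, 0.1463]
tool_rot: [3.14, 0.001, 1.816]
contact_force: [0.2, 0.8, -0.6]
opening: 0.0118
```

```bash
python3 - <<'E'
from h import *
go(496,-286.5,145)
p,d,i,E=look('wrist'); P=cloud(d,i,E); np.savez('w2',p=p,d=d,E=E,P=P)
near=np.hypot(P[...,0]-.6,P[...,1])<.2; Z=P[...,2]
hsv=cv2.cvtColor(p,cv2.COLOR_RGB2HSV)
print(np.percentile(Z[near&(Z>.1)&(Z<.2)],[5,50,95]) )
cv2.imwrite('pics/w2.png',p[...,::-1])
E
```

```text
TCP [601.4 -14.8 146.3] yaw 104.02 F [ 0.2  0.8 -0.6] t 5.35 open 11.8
tool shift mm [-238.1 -168.1    1.2]
[0.13781211 0.13911294 0.17569511]
```

View pics/w2.png

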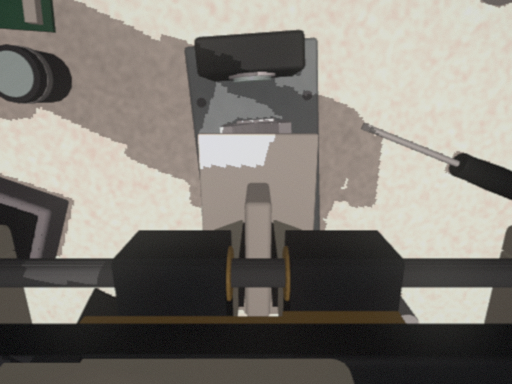

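The cover is held: opening 11.8 mm, plate top at 139 mm and level. I carry it to the mat and turn it to the mat's direction.

Call:
jog_arm:
  rows: [6,-10,-7,0,0,6,-25,-17,0,0,6,-25,-17,0,0,6,-25,-17,0,0,6,-25,-17,0,0,6,-25,-17,0,0,6,-25,-17,0,0,6,-25,-17,0,0,6,-25,-17,0,0,6,-21,-17,0,0,6,-10,-7,0,0,6,0,0,0,7,6,0,0,0,8,6,0,0,0,8,6,0,0,0,7.5,6,0,0,0,0]

```text
time: 7.0
tool_pos: [0.4972, -0.2886, 0.145]
tool_rot: [-3.14, -0.001, 1.282]
contact_force: [-0.7, 0.5, -1.0]
opening: 0.012
```

```bash
python3 - <<'E'
from h import *
go(498,-289,16)
for n in('wrist','top'):
    p,d,i,E=look(n); P=cloud(d,i,E); Z=P[...,2]; hsv=cv2.cvtColor(p,cv2.COLOR_RGB2HSV)
    near=np.hypot(P[...,0]-.498,P[...,1]+.289)<.16
    if n=='top': rect('plate top cam',near&(Z>.12)&(Z<.15)&(hsv[...,2]>90),.139,i,E)
    else:
        c=cv2.findContours(((hsv[...,2]<50)&near&(Z<.015)).astype(np.uint8),cv2.RETR_EXTERNAL,cv2.CHAIN_APPROX_NONE)[0]
        c=max(c,key=cv2.contourArea); q=cv2.approxPolyDP(c,6,True)[:,0]
        for u,v in q: print((u,v),(onplane(u,v,.003,i,E)[:2]*1000).round(1))
E
```

```text
TCP [ 497.2 -288.6  145. ] yaw 73.47 F [-0.7  0.5 -1. ] t 7.0 open 12.0
tool shift mm [ -0.3   1.  129. ]
(np.int32(184), np.int32(83)) [ 458.  -186.3]
(np.int32(195), np.int32(151)) [ 446.6 -248.1]
(np.int32(201), np.int32(130)) [ 458.8 -230.8]
(np.int32(315), np.int32(131)) [ 562.5 -262.5]
(np.int32(318), np.int32(179)) [ 554.2 -309.2]
(np.int32(327), np.int32(177)) [ 563.2 -309.8]
(np.int32(332), np.int32(98)) [ 584.6 -237.7]
(np.int32(304), np.int32(83)) [ 563.1 -217.5]
(np.int32(263), np.int32(83)) [ 527.2 -206.9]
(np.int32(272), np.int32(90)) [ 533.4 -215.1]
(np.int32(256), np.int32(101)) [ 516.6 -220.2]
(np.int32(220), np.int32(95)) [ 486.2 -205.7]
(np.int32(220), np.int32(105)) [ 483.4 -214.1]
(np.int32(213), np.int32(98)) [ 479.2 -206.3]
(np.int32(217), np.int32(112)) [ 478.7 -219.3]
(np.int32(205), np.int32(104)) [ 470.3 -209.3]
(np.int32(212), np.int32(123)) [ 471.  -227.6]
(np.int32(219), np.int32(115)) [ 479.6 -222.5]
(np.int32(231), np.int32(127)) [ 487.  -236.2]
(np.int32(216), np.int32(123)) [ 474.6 -228.7]
(np.int32(219), np.int32(129)) [ 475.5 -234.8]
(np.int32(209), np.int32(131)) [ 465.8 -233.9]
(np.int32(205), np.int32(116)) [ 466.7 -219.6]
(np.int32(205), np.int32(123)) [ 464.6 -225.7]
(np.int32(190), np.int32(122)) [ 451.3 -220.8]
(np.int32(195), np.int32(106)) [ 460.8 -208.4]
(np.int32(201), np.int32(111)) [ 464.7 -214.2]
(np.int32(202), np.int32(83)) [ 473.8 -191. ]
plate top cam c 505.1 -252.2 size 41.2 62.6 deg 160.53 px [351 196] [370 220]
```

Wrist view agrees with the mat position: its corner is at (458,-186) against an expected (457,-183). I lower and release.

Call:
jog_arm:
  rows: [6,0,0,30,0,6,0,0,40,0,6,0,0,30,0,6,0,0,15,0,6,0,0,8,0,6,0,0,4,0,6,0,0,1.5,0,6,0,0,0,0,6,0,0,0,0]

```text
time: 8.0
tool_pos: [0.498, -0.2894, 0.0181]
tool_rot: [3.14, 0.001, 1.284]
contact_force: [1.4, -0.3, -0.5]
opening: 0.0118
```

Call:
jog_arm:
  rows: [6,0,0,1.5,0,6,0,0,0,0,6,0,0,1,0,6,0,0,0,0,6,0,0,0,0]

```text
time: 8.5
tool_pos: [0.4977, -0.2892, 0.0157]
tool_rot: [3.141, 0.0, 1.283]
contact_force: [-2.2, 1.3, 5.4]
opening: 0.0119
```

Contact is 5 N, so I release and go up.

Call:
jog_arm:
  rows: [40,0,0,0,0,40,0,0,0,0,40,0,0,0,0,40,0,0,0,0,40,0,0,0,0,40,0,0,-10,0,40,0,0,-30,0,60,0,0,-40,0,80,0,0,-45,0,91.8,0,0,-45,0,91.8,0,0,-40,0,91.8,0,0,0,0]

```text
time: 9.7
tool_pos: [0.4998, -0.2907, 0.232]
tool_rot: [3.13, 0.004, 1.283]
contact_force: [1.2, -0.7, -1.3]
opening: 0.0755
```

```bash
python3 - <<'E'
from h import *
go(472,301,226)
p,d,i,E=look('wrist'); P=cloud(d,i,E); Z=P[...,2]; hsv=cv2.cvtColor(p,cv2.COLOR_RGB2HSV)
near=np.hypot(P[...,0]-.498,P[...,1]+.289)<.09
m=near&(hsv[...,2]>80)&(Z<.02)&(Z>-.02)
rect('plate',m,.008,i,E); print(np.percentile(Z[m],[5,50,95]))
m=near&(Z>.035)&(Z<.06); rect('rib',m,.044,i,E)
cv2.imwrite('pics/w3.png',p[...,::-1])
E
```

```text
TCP [ 499.8 -290.7  232. ] yaw 73.53 F [ 1.2 -0.7 -1.3] t 9.7 open 75.5
tool shift mm [ 559.5 -194.4    1.2]
plate c 498.0 -289.6 size 111.9 65.7 deg 73.49 px [227 112] [280 201]
[-0.00062594  0.00756753  0.00924512]
rib c 498.0 -288.6 size 59.8 11.2 deg 73.53 px [248 137] [258 189]
```

View pics/w3.png

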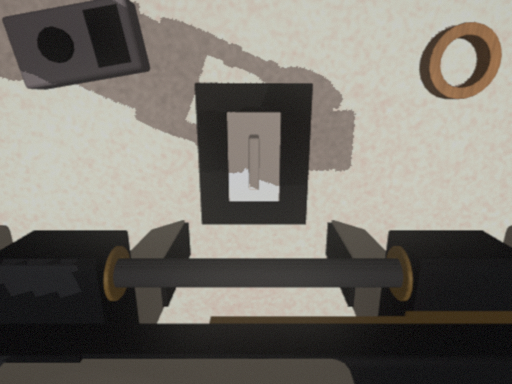

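The cover is flat and centred on the mat, released at (254,156). Now to the lens.

Call:
jog_arm:
  rows: [91.8,42.9,-14.7,0,0,91.8,42.9,-14.7,0,0,91.8,42.9,-14.7,0,0,91.8,42.9,-14.7,0,0,91.8,42.9,-14.7,0,0,91.8,42.9,-14.7,0,0,91.8,42.9,-14.7,0,0,91.8,42.9,-14.7,0,0,91.8,42.9,-14.7,0,0,91.8,42.9,-14.7,0,0,91.8,42.9,-14.7,0,0,91.8,42.9,-14.7,0,0,91.8,42.9,-14.7,0,0,91.8,0,0,0,-7.8,91.8,0,0,0,-7.7,91.8,0,0,0,0,91.8,0,0,0,0]

```text
time: 11.45
tool_pos: [0.4721, 0.2996, 0.224]
tool_rot: [-3.14, 0.001, 1.55]
contact_force: [-0.7, -0.1, 0.1]
opening: 0.0914
```

```bash
python3 - <<'E'
from h import *
p,d,i,E=look('wrist'); P=cloud(d,i,E); Z=P[...,2]; hsv=cv2.cvtColor(p,cv2.COLOR_RGB2HSV)
near=np.hypot(P[...,0]-.474,P[...,1]-.298)<.1
m=near&(Z>.038)&(Z<.065); rect('lens',m,.042,i,E); print(np.percentile(Z[m],[5,50,95,99]))
m=near&(hsv[...,1]>90)&(Z<.03); rect('rest',m,.004,i,E)
go(474,298,17)
cv2.imwrite('pics/w4.png',p[...,::-1])
E
```

```text
lens c 474.4 292.9 size 119.7 31.5 deg 87.4 px [245 118] [275 222]
[0.04072936 0.0497602  0.05254448 0.05323913]
rest c 474.8 295.2 size 118.5 68.2 deg 87.11 px [232 114] [289 209]
TCP [472.3 299.5 224.2] yaw 88.81 F [1.6 0.  0.5] t 11.5 open 91.9
tool shift mm [ -1.4   1.9 207.2]
```

View pics/w4.png

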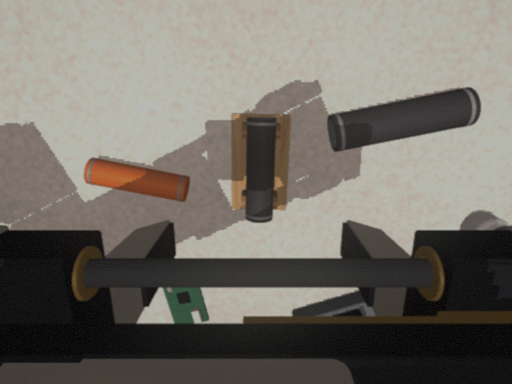

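The wrist view shows the barrel on its rest at (261,168), with the orange one at (137,180) and the large one at (403,120), both clear of the fingers. It matches in height, length and diameter.

Call:
jog_arm:
  rows: [70,-5,2.2,0,1.5,70,0,0,30,0,70,0,0,40,0,70,0,0,40,0,70,0,0,35,0,70,0,0,30,0,70,0,0,20,0,70,0,0,12,0,70,0,0,0,0,70,0,0,0,0]

```text
time: 12.5
tool_pos: [0.4753, 0.2949, 0.0185]
tool_rot: [3.14, -0.001, 1.526]
contact_force: [0.8, 0.9, -0.2]
opening: 0.07
```

Call:
jog_arm:
  rows: [26,0,0,0,0,26,0,0,0,0,26,0,0,0,0,26,0,0,0,0,26,0,0,0,0,26,0,0,0,0,26,0,0,0,0,26,0,0,0,0,26,0,0,0,0,26,0,0,0,0]
  grip_force: 40

```text
time: 13.5
tool_pos: [0.4747, 0.2949, 0.0179]
tool_rot: [3.141, -0.0, 1.528]
contact_force: [-1.8, -0.3, 3.4]
opening: 0.031
```

Call:
jog_arm:
  rows: [26,0,0,-5,0,26,0,0,-15,0,26,0,0,-30,0,26,0,0,-35,0,26,0,0,-35,0,26,0,0,-30,0,26,0,0,-10,0,26,0,0,0,0,26,0,0,0,0]

```text
time: 14.4
tool_pos: [0.4738, 0.2945, 0.176]
tool_rot: [-3.139, 0.001, 1.527]
contact_force: [0.2, 0.3, -2.7]
opening: 0.0311
```

```bash
python3 - <<'E'
from h import *
go(585,30,178)
# lens in hand
s=observe(); T=T_tool(s)
p,d,i,E=look('wrist'); P=cloud(d,i,E); Q=(P-T[:3,3])@T[:3,:3]  # tool frame
m=(abs(Q[...,1])<.03)&(abs(Q[...,0])<.09)&(Q[...,2]>-.05)&(Q[...,2]<.01)&(d>.05)
v,u=np.nonzero(m); print(len(u),u.min(),u.max(),v.min(),v.max())
q=Q[m]; print('toolframe x/y/z pct',np.percentile(q,[0.5,2,50,98,99.5],axis=0).round(4))
for a in (.025,.035,.045,.055):
    k=q[abs(q[:,0]-a)<.004]; 
    if len(k): print(a,len(k),'y',k[:,1].min().round(4),k[:,1].max().round(4),'zmin',np.percentile(k[:,2],3).round(4))
cv2.imwrite('pics/w5.png',p[...,::-1])
# fixture pose from first wrist picture: base edges
w=np.load('w1.npz'); p=w['p']; E=w['E']; P=w['P']; Z=P[...,2]
for nm,lo,hi in(('base',.02,.036),):
    m=((Z>lo)&(Z<hi)&(np.hypot(P[...,0]-.6,P[...,1])<.16)&(np.arange(384)[:,None]<240)).astype(np.uint8)
    rect('base+holes',((Z>.02)&(np.hypot(P[...,0]-.6,P[...,1])<.14)&(np.arange(384)[:,None]<240)),.028,i,E)
rect('head',(Z>.085)&(Z<.1)&(np.hypot(P[...,0]-.57,P[...,1]-.083)<.06),.092,i,E)
# base top corners
ft=(Z>.02)&(np.hypot(P[...,0]-.6,P[...,1])<.14)&(np.arange(384)[:,None]<240)
c=max(cv2.findContours(ft.astype(np.uint8),cv2.RETR_EXTERNAL,cv2.CHAIN_APPROX_NONE)[0],key=cv2.contourArea)
for u,v in cv2.approxPolyDP(c,4,True)[:,0]: print((int(u),int(v)),(onplane(u,v,.028,i,E)[:2]*1000).round(1))
E
```

```text
TCP [473.8 294.5 176. ] yaw 87.52 F [ 0.2  0.3 -2.7] t 14.4 open 31.1
tool shift mm [-259.4  122.6   -2. ]
12295 198 316 132 315
toolframe x/y/z pct [[-0.028  -0.0256 -0.0473]
 [-0.0245 -0.0223 -0.0458]
 [ 0.0221  0.0009 -0.032 ]
 [ 0.0578  0.0236 -0.0102]
 [ 0.0579  0.0269 -0.0048]]
0.025 1166 y -0.015 0.0164 zmin -0.0348
0.035 1222 y -0.0149 0.0164 zmin -0.0349
0.045 1297 y -0.0149 0.0165 zmin -0.0348
0.055 1662 y -0.0149 0.0169 zmin -0.0348
base+holes c 597.8 2.2 size 109.2 206.4 deg 107.78 px [204  55] [308 237]
head c 573.1 79.6 size 69.3 27.8 deg 17.79 px [215  55] [294  90]
(302, 56) [615.6 113.1]
(204, 64) [516.3  80. ]
(223, 237) [ 579.2 -111.8]
(308, 231) [679.5 -78.1]
```

View pics/w5.png

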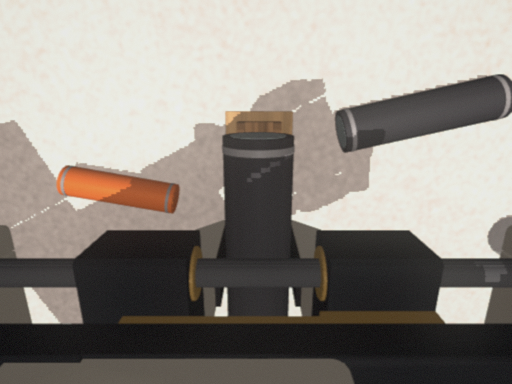

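The lens is held parallel and centred: axis 18.8 mm behind the TCP, end at +58 mm. Next I move to just off the −y end of the fixture so the wrist camera can see the open cradle.

Call:
jog_arm:
  rows: [26,-15,7,0,0,26,-30,13,0,0,26,-36,16,0,0,26,-36,16,0,0,26,-36,16,0,0,26,-36,16,0,0,26,-36,16,0,0,26,-36,16,0,0,26,-36,16,0,0,26,-36,16,0,0,26,-36,16,0,0,26,-26,11,0,0,26,-10,4,0,0,26,0,0,0,-6.8,26,0,0,0,-6.8,26,0,0,0,-6.7,26,0,0,0,0,26,0,0,0,0]

```text
time: 16.25
tool_pos: [0.6355, -0.1173, 0.177]
tool_rot: [-3.14, -0.001, 1.879]
contact_force: [-0.6, 0.5, -2.0]
opening: 0.0311
```

```bash
python3 - <<'E'
from h import *
go(602,-13,180)
p,d,i,E=look('wrist'); P=cloud(d,i,E); Z=P[...,2]; np.savez('w6',p=p,d=d,E=E,P=P)
near=(np.hypot(P[...,0]-.6,P[...,1]+.01)<.15)&(np.arange(384)[:,None]<300)&(d>.12)
for lo,hi,h in((.064,.082,.073),(.085,.1,.092),):
    m=(near&(Z>lo)&(Z<hi)).astype(np.uint8)
    for c in cv2.findContours(m,cv2.RETR_EXTERNAL,cv2.CHAIN_APPROX_NONE)[0]:
        if cv2.contourArea(c)>60: k=np.zeros_like(m); cv2.drawContours(k,[c],-1,1,-1); rect('z%.3f'%h,k,h,i,E)
cv2.imwrite('pics/w6.png',p[...,::-1])
E
```

```text
TCP [ 635.5 -117.3  177. ] yaw 107.65 F [-0.6  0.5 -2. ] t 16.25 open 31.1
tool shift mm [109.5  -0.3  -2.9]
z0.073 c 629.9 -44.6 size 19.7 23.4 deg 107.65 px [266  86] [290 116]
z0.073 c 599.0 -54.5 size 19.4 23.4 deg 107.64 px [226  86] [250 116]
z0.073 c 608.7 21.4 size 18.8 6.7 deg 17.61 px [267   0] [292  10]
z0.073 c 578.0 11.6 size 18.8 6.7 deg 17.61 px [224   0] [249  10]
```

View pics/w6.png

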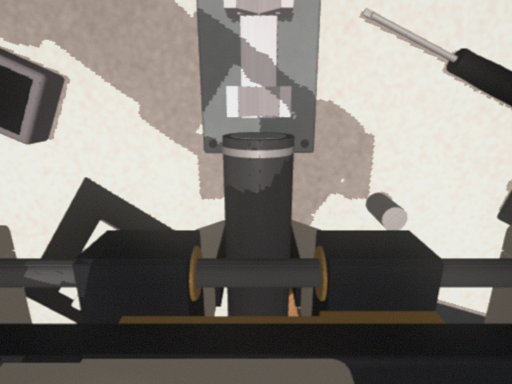

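The wrist view shows the near V-block at (258,101), the bridge at (258,50), and the barrel aligned with the groove. By the block tops the seat is at (602.3, −11.4), yaw 107.65°, which agrees with the head-based estimate (602.5, −11.9). I move over it and partway down.

Call:
jog_arm:
  rows: [26,10,0,0,0,26,20,0,0,0,26,30,0,0,0,26,30,0,0,0,26,15,0,0,0,26,6,0,0,0,26,0,0,20,0,26,0,0,30,0,26,0,0,30,0,26,0,0,15,0,26,0,0,8,0,26,0,0,4,0,26,0,0,0,0,26,0,0,0,0]

```text
time: 17.7
tool_pos: [0.6027, -0.0121, 0.0717]
tool_rot: [3.14, 0.001, 1.882]
contact_force: [0.6, 0.5, -1.3]
opening: 0.0315
```

```bash
python3 - <<'E'
from h import *
go(602.3,-11.4,78.6-18.8)
E
```

```text
TCP [602.7 -12.1  71.7] yaw 107.81 F [ 0.6  0.5 -1.3] t 17.7 open 31.5
tool shift mm [ 0.8 -0.2 11.9]
```

Call:
jog_arm:
  rows: [26,0,0,3,0,26,0,0,3,0,26,0,0,2,0,26,0,0,2,0,26,0,0,0,0,26,0,0,0,0,26,0,0,0,0]

```text
time: 18.4
tool_pos: [0.6021, -0.0118, 0.0608]
tool_rot: [3.141, 0.0, 1.882]
contact_force: [0.9, -0.1, -1.4]
opening: 0.0311
```

Call:
jog_arm:
  rows: [26,0,0,1,0,26,0,0,1,0,26,0,0,0,0,26,0,0,0,0]

```text
time: 18.8
tool_pos: [0.6023, -0.0118, 0.0592]
tool_rot: [3.141, 0.0, 1.882]
contact_force: [0.0, 0.9, 3.9]
opening: 0.0307
```

Call:
jog_arm:
  rows: [26,0,0,1,0,26,0,0,1,0,26,0,0,0,0,26,0,0,0,0]

```text
time: 19.2
tool_pos: [0.6023, -0.0118, 0.0572]
tool_rot: [3.141, 0.0, 1.882]
contact_force: [0.5, 2.1, 5.5]
opening: 0.031
```

Contact came at TCP z ≈ 59.7 mm, as predicted, with no side force. I press about 5 mm further in two steps.

Call:
jog_arm:
  rows: [26,0,0,1,0,26,0,0,1,0,26,0,0,0.5,0,26,0,0,0,0,26,0,0,0,0]

```text
time: 19.7
tool_pos: [0.6023, -0.0118, 0.055]
tool_rot: [3.141, 0.0, 1.882]
contact_force: [-1.6, 0.3, 8.1]
opening: 0.031
```

Call:
jog_arm:
  rows: [26,0,0,1,0,26,0,0,1,0,26,0,0,0.5,0,26,0,0,0,0,26,0,0,0,0,26,0,0,0,0]

```text
time: 20.3
tool_pos: [0.6023, -0.0118, 0.0528]
tool_rot: [3.14, 0.0, 1.882]
contact_force: [-2.2, 0.5, 10.9]
opening: 0.031
```

```bash
python3 - <<'E'
from h import *
go(602.3,-11.4,52)
s=observe(); T=T_tool(s)
p,d,i,E=look('wrist'); P=cloud(d,i,E); Q=(P-T[:3,3])@T[:3,:3]; Z=P[...,2]
m=(abs(Q[...,1])<.0175)&(Q[...,0]>.02)&(Q[...,0]<.075)&(Q[...,2]>-.04)&(Q[...,2]<-.02)&(d>.05)
q=Q[m]; print('lens end x',np.percentile(q[:,0],99),'top z tool',np.percentile(q[:,2],3),'world',np.percentile(P[m][:,2],97),'y mid',(q[:,1].min()+q[:,1].max())/2)
for a in (.025,.05):
    k=q[abs(q[:,0]-a)<.004]; print(a,'y',k[:,1].min().round(4),k[:,1].max().round(4))
for sg in (1,-1):
    m=(abs(Q[...,1]*sg-.0215)<.003)&(abs(Q[...,0]-.04)<.01)&(Z>.05)&(Z<.09); print('block top z',np.median(Z[m]) if m.any() else None,m.sum())
cv2.imwrite('pics/w7.png',p[...,::-1])
E
```

```text
TCP [602.3 -11.8  52.8] yaw 107.82 F [-2.2  0.5 10.9] t 20.3 open 31.0
tool shift mm [0.4 0.1 0.8]
lens end x 0.057700111054394355 top z tool -0.034920233061128125 world 0.08767172675829862 y mid 0.00030635527554742723
0.025 y -0.0154 0.016
0.05 y -0.0153 0.016
block top z 0.06552004004532033 511
block top z 0.06554687863402667 511
```

View pics/w7.png

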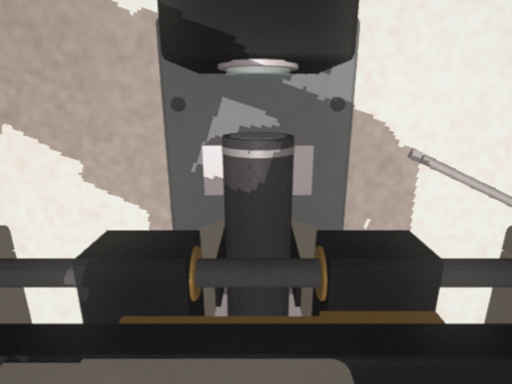

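The wrist view shows the barrel (258,200) symmetric between the block tops (212,170) and (303,170). The blocks are at 65.5 mm, so the cradle has sunk about 7 mm, and the axis is at the seat height. I let it settle, check the cover once more and hand in.

Call:
jog_arm:
  rows: [26,0,0,0,0,26,0,0,0,0,26,0,0,0,0,26,0,0,0,0]

```text
time: 20.75
tool_pos: [0.6023, -0.0118, 0.0528]
tool_rot: [3.14, 0.0, 1.882]
contact_force: [-3.1, 0.5, 11.3]
opening: 0.0308
```

```bash
python3 - <<'E'
from h import *
p,d,i,E=look('top'); P=cloud(d,i,E); Z=P[...,2]; V=p.max(-1)
m=(np.hypot(P[...,0]-.498,P[...,1]+.289)<.07)&(V>80)
rect('cover on mat',m,.008,i,E); print(np.median(Z[m]))
go(602.3,-11.4,52)
print(hand_in())
E
```

```text
cover on mat c 496.4 -286.1 size 112.5 63.5 deg 73.4 px [342 200] [383 229]
0.006917856674610201
TCP [602.3 -11.8  52.8] yaw 107.82 F [-2.2  1.5 10.8] t 20.8 open 31.2
tool shift mm [0.4 0.1 0.8]
the job is handed in; nothing more can be done
None
```

I laid the cover flat on the mat and let it go. Then I seated the lens barrel in the V-cradle, pressed it down, and handed in at about 21 s with the fingers still holding it. No verdict was reported.

- **Cover:** in the top camera its centre is within about 0.5 mm of where the same camera put the mat's centre, and it lies flat.
- **Barrel position:** it lies along the groove to about 0.2°, and is about 0.3 mm off centre across the V and under 1 mm along it. Its axis is within 1 mm of seat height.
- **Press:** the cradle has sunk about 7 mm. The block tops give 7.5 mm and the finger travel about 7 mm. The push is about 11 N, well under the 60 N limit.

**Disagreements:**
- The top and wrist cameras differed by about 3 mm, so I used the wrist camera for the fits.
- A small side force of 2–3 N showed in x at the end. The contact on each side of the V could not be measured directly.

I did not check the bystanders again at the end, but nothing I moved came near them in the pictures.

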